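# Poise the bearing that fits over the printer carriage

### The arm

A 6-joint arm with a two-finger parallel gripper is mounted at the origin on the work surface; the furniture and walls round the work are solid. World frame = base frame: x ahead of the robot, y to its left, z up, the work surface at z = 0. Lengths are in m, angles in rad, forces in N, time in s.
With the tool pointing down it reaches from about 0.375 to 0.9 m from the base axis. Payload 3.1 kg.
Tool frame: the origin (TCP) lies midway between the tips of the shut fingers; the grasp point (between the pads) lies 19 mm behind it; z points along the fingers, y is the line along which they close (so a half turn about z gives the same grasp; the last joint's range is limited). The gripper opens to 85 mm and grips with 20 to 120 N. Pads are 22 mm wide; open, the fingers measure 114 mm over their backs; the gripper's body (76 mm by 85 mm) begins 54 mm behind the grasp point. The pads swing forward as they close: fully open they stand 13 mm farther back than shut.
Start: joints at [0.968, 0.527, 1.433, -0, 1.181, -0.178], TCP at [0.258, 0.569, 0.231] pointing down, gripper open.
Joint ranges: [-3.08, 3.08], [-0.75, 2.2], [0.22, 2.44], [-1.43, 4.57], [0, 2.65], [-2.85, 2.85]. Speed limits (rad/s): [2.79, 2.79, 3.14, 3.14, 3.14, 3.14].

### API

Orientations are given as [roll, pitch, yaw] about the fixed x, y, z axes, in that order (R = Rz(yaw) Ry(pitch) Rx(roll)).
In Python, from rig import env gives the robot as it stands. The module is installed in compiled form; this text tells all that it offers.
- The arm moves only by the tool arm_command, never from a script. Its argument "plan" is a list that holds one entry, the list of rows, each a list of 7 numbers: the shift along the tool's x, y, z in units of 0.2 m (1.0 is 0.2 m), then the turn, a rotation vector about the tool's x, y, z in units of 60 degrees (1.0 is 60 degrees), then the closure, from -1 (fully open) to 1 (shut). A call has exactly 5 rows; each row is the pose to reach, as a shift and turn from the pose commanded when the call began, along the tool's axes at that moment; what a row does not reach only later rows make up. A row lasts 1/12 s, in which the tool goes at most 41.7 mm and 7.16 degrees, less where a joint would pass 70% of its speed; a pose out of reach is approached as far as the arm can. A call with a number of a shift or a turn outside -1 to 1 is refused whole. A call with a gripper value outside its range is refused whole. The fingers move at their own pace and stop on an object; the grip force is fixed at half the most. Time passes only in rows, so rows that repeat a pose let the fingers close, or fill a call up. It gives the time, the measured TCP pose, the force, the opening and the grip force at its end, in the units of the state.
- env.sense(): the state, without advancing time (a new reading comes with each control period).
- env.snapshot(name): name is "side" or "top" or "wrist"; returns the picture (384x512x3 uint8, blue, green, red); there is no depth.
- env.get_calibration(name): a dict with "vfov" (degrees; the focal length in pixels is half the picture's height over the tangent of half this angle, whatever the lens; pixels are square), "cx", "cy" (the principal point, pixels), "world_from_camera" (4x4, takes a point from camera to world coordinates). Camera axes: x right, y up, looking along -z (the intrinsics and any distortion apply to the point x, -y, -z); pixel columns grow to the right and rows downward; lengths in m; the calibration is good to about 2 mm. A picture is of the moment at which its call begins: read the wrist's pose just before it. get_calibration takes no time and is no camera call; for the wrist camera it gives the pose at the moment of the call.
- env.close_job(): hands the job in; it is judged then, once.
Trained networks look in the newest picture that a camera, given by its name, has taken for a name from the list of things; names that differ only in an ending like _2 or _b are one class to them, and where a whole thing is asked for, a point or a joint stands for the part that bears it (a point fixed in the world has none). Each returns a list of dicts, best first, with "conf" (0 to 1); they miss things now and then, are a little off and sometimes report something else, mostly with a low value. They report only what shows in the picture. A call takes as long as a camera call.
- env.masks_of(camera, name): "pixels" (384x512 bool, what is visible of it) and "location" ([column, row] in pixels, amid what is visible of it).
The state is a dict: "time": time; "joint_pos": joint angles; "qvel": joint speeds; "effort": joint torques, N m; "ee_pos": TCP position; "eef_rot": TCP orientation; "force": force on the tool from outside, world axes, zero at the start; "wrist_torque": the same for the moment, N m; "grip_width": finger opening in m; "grip_force": force on a finger pad.
Only numpy, scipy, OpenCV 4.12 (cv2) and the standard library are available. Lean on these libraries where they do the work, as an engineer would, in place of code of your own. Each camera call takes 0.05 s, during which the arm holds its last target. There are 200 camera calls.

### The job

Of the three flanged bearings standing on the plywood strip, pick the one whose barrel and square flange fit the bore and square recess of the blue printer carriage, and carry it over the green printed cradle without disturbing anything else. Finish still holding it, upright and centred over the bore with its flange square to the recess, about 8 mm of air between the barrel's lower end and the carriage's top face, so I can check the line-up of the screw holes before it goes in. It must not touch the carriage, and do not let go.

Things in the scene. Friction and masses are not known exactly. Their poses are not given: they have to be found in the camera images.
- bearing_15: Small steel linear bearing on one of the dowels (which one varies): barrel down, square flange on top with four screw holes, bore through. Barrel 15 mm across, flange 25 x 25 mm and 5 mm thick, 24 mm tall overall (flange is the top 5 mm), bore 8 mm, 45 g. Origin: centre of the barrel's lower end; z up the barrel, x and y square to the flange sides.
- bearing_21: Middle-sized steel linear bearing on one of the dowels (which one varies): barrel down, square flange on top with four screw holes, bore through. Barrel 21 mm across, flange 32 x 32 mm and 6 mm thick, 30 mm tall overall (flange is the top 6 mm), bore 12 mm, about 90 g. Origin: centre of the barrel's lower end; z up the barrel, x and y square to the flange sides (the four quarter turns are alike).
- bearing_32: Large steel linear bearing on one of the dowels (which one varies): barrel down, square flange on top with four screw holes, bore through. Barrel 32 mm across, flange 42 x 42 mm and 8 mm thick, 42 mm tall overall (flange is the top 8 mm), bore 20 mm, 200 g. Origin: centre of the barrel's lower end; z up the barrel, x and y square to the flange sides.
- rack: Plywood strip 64 x 196 x 9 mm (x, y, z), fixed on the bench left or right of the green cradle, about 0.39 m ahead of the robot; the printers behind it, 0.42 m tall and more, have their fronts at x = 0.54 m. Origin: centre of its underside. Three upright dowels, 5 mm thick, 13 mm high, on its top at y = -62, 0 and 62 mm; a bearing stands loosely over each, its lower end 9 mm above the bench.
- carriage: Blue Z-carriage of a printer, 0.9 kg, loose on the bench across the green cradle from the strip. Block 56 x 64 x 38 mm (x, y, z), origin at the centre of its underside. Top face: square recess 33.5 mm wide, 3 mm deep, sides along x and y, round a 22 mm bore; four small screw heads 2.5 mm proud. Arm with knob to x = -77 mm and lug with brass nut to y = 58 mm, both lower than the top face.
- bore (a point): Point on the carriage: on the bore's axis at the height of the top face (38 mm above the bench), axes as the carriage's.
- cradle_plate (a point): Point on the green printed cradle: middle of the top edge of its far (+x) end plate, 125 mm above the bench; axes as the cradle's. The cradle is loose, light, 190 x 150 x 125 mm (x, y, z) and stands in front of the robot between strip and carriage; its two end plates, 12 mm thick and 125 mm high, stand 178 mm apart in x on a 9 mm floor. Leave it where it is.
- green_cube: Green printed test cube, 25 mm, loose on the far bench. Leave alone. Origin: centre of the underside.
- grey_gear: Grey printed gear, 46 mm across, 16 mm high, loose on the far bench. Leave alone. Origin: centre of the underside.
- red_pen: White marker pen with red cap, 17 x 135 x 16 mm, lying loose on the far bench. Leave alone. Origin: centre of the underside.

How it is judged:
On the way:
1. the fitting bearing is carried across in front of the robot with its lower end above the green cradle's end plates (125 mm) (height (world z) of bearing_21 above 0.126 m and world y of bearing_21 between -0.1 and 0.1 m), for 0.04 s.
At the end, for the whole second after the job is handed in: The 21 mm bearing is held still, clear of the carriage: lower end 2-14 mm above its top face, within 5 mm of the bore axis, tilt under 0.09 rad, flange within 0.12 rad of the recess (any quarter turn). Carriage moved under 10 mm; other bearings, cradle, cube, gear, pen under 20 mm (z of bearing_21 in the frame of bore between 0.002 and 0.014 m and horizontal distance between bearing_21 and bore below 0.005 m and angle between bearing_21's own z axis and vertical below 0.09 rad and (angle between the x axis of bearing_21 and the x axis of bore, either way round below 0.12 rad or angle between the x axis of bearing_21 and the y axis of bore, either way round below 0.12 rad) and contact force between bearing_21 and carriage below 0.05 N and contact force between bearing_21 and the fingers above 1 N and linear speed of bearing_21 below 0.02 m/s and distance of each of bearing_15, bearing_32, cradle_plate, green_cube, grey_gear, red_pen from where it was at the start of the episode below 0.02 m and distance of carriage from where it was at the start of the episode below 0.01 m); the arm keeps its last pose, push and grip.
It fails at once if a bearing of the wrong size is taken or knocked from its place (distance of any of bearing_15, bearing_32 from where it was at the start of the episode above 0.03 m).
It fails at once if the bearing knocks against the carriage (contact force between bearing_21 and carriage above 1 N).
It fails at once if the carriage is pushed about (distance of carriage from where it was at the start of the episode above 0.015 m).
It fails at once if the green cradle or a small thing on the bench is knocked out of place (distance of any of cradle_plate, green_cube, grey_gear, red_pen from where it was at the start of the episode above 0.03 m).
It also fails if it takes over 53 s, if anything falls off the work surface, if the arm or the gripper's body presses on something with over 40 N, if the wrist force passes 120 N, or if a joint passes its speed limit or range.

## Working session

There is one attempt and no reset: what is moved stays moved. The work goes in short steps, Python scripts to look and compute and a tool call to move; the robot and the scene stay as the last step left them, time stands still between calls to the robot, and variables do not carry over. Pictures are saved under pics/ and viewed, at most 10 in all, crops included, and the job is handed in when it is done.

Besides the shell and the picture viewer there is one more tool, called as name(argument=value, ...), one argument or row to a line, values as JSON. arm_command: Moves the arm, as the interface text tells. Shifts and turns lie within -1 to 1; 1 stands for 0.2 m of shift or 60 degrees of turn. Its arguments: {"type":"object","properties":{"plan":{"type":"array"}},"required":["plan"]}

```bash
mkdir -p pics; cat > h.py <<'E'
import numpy as np, cv2
from rig import env
def cal(n):
    c=env.get_calibration(n); f=192/np.tan(np.radians(c['vfov'])/2); return f,c['cx'],c['cy'],np.array(c['world_from_camera']),c
def ray(n,uv,C=None):
    f,cx,cy,T,_=C or cal(n); d=T[:3,:3]@np.array([(uv[0]-cx)/f,-(uv[1]-cy)/f,-1]); return T[:3,3],d
def atz(n,uv,z,C=None):
    o,d=ray(n,uv,C); return o+d*(z-o[2])/d[2]
def proj(n,p,C=None):
    f,cx,cy,T,_=C or cal(n); q=np.linalg.inv(T)@np.r_[p,1]; return np.array([cx+f*q[0]/-q[2],cy-f*q[1]/-q[2]])
E
python3 - <<'E'
from h import *
np.set_printoptions(precision=4,suppress=True)
for n in ('top','side','wrist'):
    C=cal(n); im=env.snapshot(n); cv2.imwrite(f'pics/{n}0.png',im); print(n,C[4])
    for o in ('bearing_15','bearing_21','bearing_32','rack','carriage','cradle_plate'):
        for m in env.masks_of(n,o)[:2]:
            print(o,round(m['conf'],2),m['location'],m['pixels'].sum(), atz(n,m['location'],.04,C))
ims=[cv2.imread(f'pics/{n}0.png') for n in('top','side')]
cv2.imwrite('pics/a.png',cv2.resize(np.hstack(ims),(800,300)))
print(env.sense())
E
```

```text
top {'vfov': 50.88525452838743, 'cx': 254.57774096077517, 'cy': 197.28432509217538, 'world_from_camera': array([[-0.0208,  0.9946, -0.1012,  0.3302],
       [-0.9996, -0.0224, -0.0143, -0.0262],
       [-0.0165,  0.1009,  0.9948,  1.1294],
       [ 0.    ,  0.    ,  0.    ,  1.    ]])}
bearing_15 0.83 [355.8, 213.7] 295 [ 0.3905 -0.282   0.04  ]
bearing_21 0.83 [355.8, 213.7] 295 [ 0.3905 -0.282   0.04  ]
bearing_32 0.83 [355.8, 213.7] 295 [ 0.3905 -0.282   0.04  ]
rack 0.89 [347.2, 214.8] 1197 [ 0.388  -0.2589  0.04  ]
carriage 0.65 [161.8, 221.3] 843 [0.3813 0.242  0.04  ]
cradle_plate 0.88 [229.0, 249.5] 3147 [0.3018 0.0609 0.04  ]
side {'vfov': 46.617222818262405, 'cx': 255.79360127870368, 'cy': 188.18922455542554, 'world_from_camera': array([[ 0.9451,  0.183 , -0.2709,  0.1138],
       [-0.3268,  0.5066, -0.7978, -0.9582],
       [-0.0088,  0.8425,  0.5386,  0.7334],
       [ 0.    ,  0.    ,  0.    ,  1.    ]])}
bearing_15 0.67 [284.1, 298.0] 168 [ 0.3792 -0.3526  0.04  ]
bearing_15 0.67 [269.0, 257.2] 213 [ 0.3941 -0.223   0.04  ]
bearing_21 0.67 [284.1, 298.0] 168 [ 0.3792 -0
[... 491 characters left out ...]
: 195.55183230622754, 'world_from_camera': array([[ 0.4116, -0.8758, -0.2522,  0.1942],
       [ 0.9114,  0.3954,  0.1141,  0.5998],
       [-0.0002, -0.2768,  0.9609,  0.3743],
       [ 0.    ,  0.    ,  0.    ,  1.    ]])}
{'time': 1.05, 'joint_pos': array([ 0.9675,  0.5275,  1.4327, -0.    ,  1.1814, -0.1785]), 'qvel': array([ 0.0006,  0.0004, -0.0004, -0.0004,  0.0004, -0.0001]), 'effort': array([ -0.0002, -44.2332, -17.8422,  -0.0002,   0.0009,  -0.    ]), 'ee_pos': array([0.2575, 0.5694, 0.2313]), 'eef_rot': array([-3.1416,  0.    ,  2.7169]), 'force': array([0.3257, 0.094 , 0.0485]), 'wrist_torque': array([0.0461, 0.0377, 0.0202]), 'grip_force': 0.0, 'grip_width': 0.08546384442980405}
```

View pics/a.png

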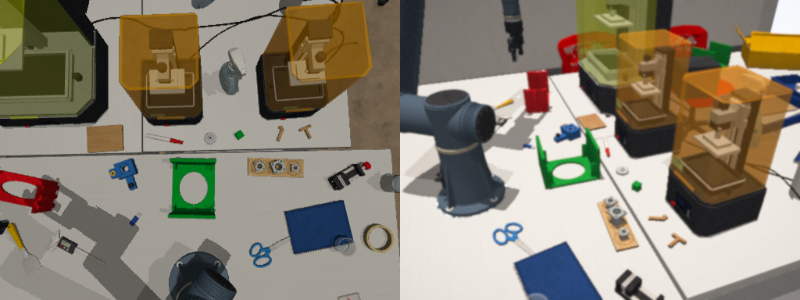

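```bash
python3 - <<'E'
from h import *
t=cv2.imread('pics/top0.png');s=cv2.imread('pics/side0.png')
a=cv2.resize(t[195:235,310:400],None,fx=4.4,fy=4.4,interpolation=2);b=cv2.resize(t[195:255,130:190],(400,400),interpolation=2);c=cv2.resize(s[245:325,250:310],None,fx=5,fy=5,interpolation=2)
out=np.zeros((580,800,3),np.uint8);out[:a.shape[0],:a.shape[1]]=a;out[:400,400:]=b;out[180:580,:300]=c
cv2.imwrite('pics/b.png',out)
m=env.masks_of('top','bearing_21')
for k in m: print(k['conf'],k['location'],np.argwhere(k['pixels']).min(0),np.argwhere(k['pixels']).max(0))
m=env.masks_of('top','rack')[0]['pixels']
print(cv2.minAreaRect(np.argwhere(m)[:,::-1].astype(np.float32)))
E
```

```text
0.83 [355.8, 213.7] [204 346] [223 365]
((352.4457092285156, 214.35780334472656), (71.74263763427734, 23.221431732177734), 2.2906100749969482)
```

View pics/b.png

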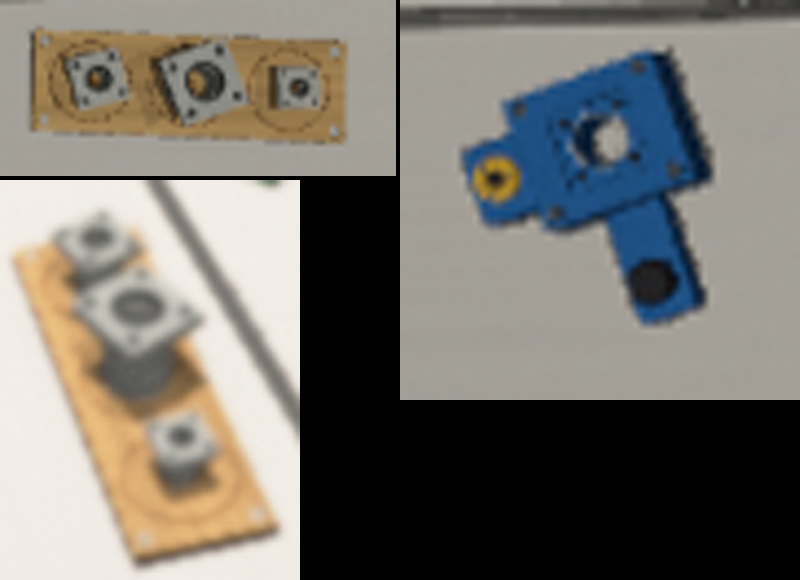

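The 21 mm bearing is the left one in the top view, about (332, 213). The large one is in the middle and the small one is on the right. The carriage bore is at about (160, 216) and is turned by roughly 20°. I'm moving the wrist camera towards the carriage.

arm_command(
  plan=[
    [[-0.14, -0.13, 0, 0, 0, 0.11, -1], [-0.28, -0.26, 0, 0, 0, 0.22, -1], [-0.42, -0.39, 0, 0, 0, 0.33, -1], [-0.56, -0.52, 0, 0, 0, 0.44, -1], [-0.7, -0.65, 0, 0, 0, 0.55, -1]],
  ],
)

```text
time: 1.57
ee_pos: [0.3318, 0.3919, 0.2314]
eef_rot: [3.141, 0.0, 2.136]
force: [0.9, -0.3, -0.2]
grip_width: 0.0855
grip_force: 0.0
```

```bash
cat > look.py <<'E'
import sys
from h import *
np.set_printoptions(precision=4,suppress=True)
tag=sys.argv[1]; names=sys.argv[2:]
s=env.sense(); C=cal('wrist'); im=env.snapshot('wrist'); cv2.imwrite(f'pics/w{tag}.png',im)
np.savez(f'pics/w{tag}.npz',f=C[0],cx=C[1],cy=C[2],T=C[3])
print(s['time'],s['ee_pos'],s['eef_rot'],s['joint_pos'],s['grip_width'],s['grip_force'],'qv',np.abs(s['qvel']).max())
for o in names:
    for i,m in enumerate(env.masks_of('wrist',o)[:3]):
        print(o,round(m['conf'],2),m['location'],m['pixels'].sum(),atz('wrist',m['location'],.038,C)); np.save(f'pics/m{tag}_{o}{i}.npy',m['pixels'])
E
python3 - <<'E'
from h import *
# rough targets from top view
print(atz('top',(332,212.7),.039),atz('top',(160,215.7),.038),[atz('top',(310+x/4.4,195+y/4.4),.039) for x,y in((68,58),(120,48),(130,98),(75,107))])
E
python3 look.py 1 carriage
```

```text
[ 0.39460264 -0.21847562  0.039     ] [0.39668355 0.2474077  0.038     ] [array([ 0.40719809, -0.20134482,  0.039     ]), array([ 0.4126465 , -0.23340766,  0.039     ]), array([ 0.38183729, -0.2382363 ,  0.039     ]), array([ 0.37705833, -0.20446004,  0.039     ])]
1.5667 [0.3318 0.3919 0.2314] [3.1411 0.0001 2.136 ] [ 0.6503  0.3778  1.7093 -0.0002  1.054   0.0852] 0.0854606973346612 0.0 qv 0.8706154735914254
carriage 0.69 [233.7, 286.5] 4853 [0.3826 0.2699 0.038 ]
```

arm_command(
  plan=[
    [[-0.17, -0.01, 0, 0, 0, 0.07, -1], [-0.34, -0.02, 0, 0, 0, 0.14, -1], [-0.5, -0.02, 0, 0, 0, 0.2, -1], [-0.5, -0.02, 0, 0, 0, 0.2, -1], [-0.5, -0.02, 0, 0, 0, 0.2, -1]],
  ],
)

```text
time: 2.08
ee_pos: [0.3831, 0.3065, 0.2315]
eef_rot: [3.141, -0.001, 1.929]
force: [-1.1, 0.6, -0.7]
grip_width: 0.0855
grip_force: 0.0
```

```bash
python3 look.py 2 carriage
```

```text
2.0833 [0.3831 0.3065 0.2315] [ 3.141  -0.0005  1.9294] [0.4463 0.3471 1.7625 0.0006 1.0313 0.0874] 0.08548221904155638 0.0 qv 0.04525669295191061
carriage 0.81 [238.7, 210.6] 5253 [0.3827 0.2619 0.038 ]
```

View pics/w2.png

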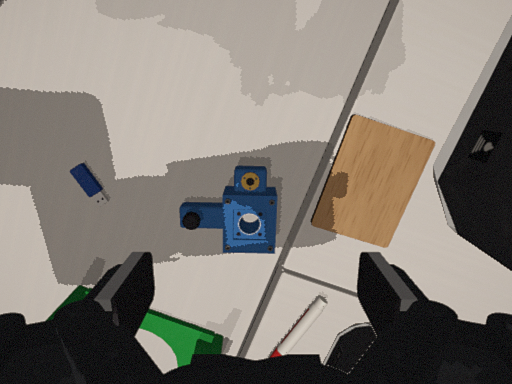

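The carriage's bore shows at (251, 223), the recess is square to the block, and the arm with its knob is at left. I'm going lower for a second, sharper view.

arm_command(
  plan=[
    [[-0.03, 0, 0.15, 0, 0, 0, -1], [-0.07, 0, 0.3, 0, 0, 0, -1], [-0.1, 0, 0.45, 0, 0, 0, -1], [-0.1, 0, 0.45, 0, 0, 0, -1], [-0.1, 0, 0.45, 0, 0, 0, -1]],
  ],
)

```text
time: 2.6
ee_pos: [0.3877, 0.2889, 0.1404]
eef_rot: [-3.138, -0.0, 1.933]
force: [-0.4, 0.6, -0.6]
grip_width: 0.0857
grip_force: 0.0
```

```bash
python3 look.py 3 carriage; python3 - <<'E'
from h import *
a=cv2.imread('pics/w2.png')[150:270,170:290];b=cv2.imread('pics/w3.png')
m=np.load('pics/m3_carriage0.npy');r,c=np.argwhere(m).min(0);R,Cc=np.argwhere(m).max(0);print(r,c,R,Cc)
L=150;y0=max(0,min((r+R)//2-L//2,384-L));x0=(c+Cc)//2-L//2;print(x0,y0)
cv2.imwrite('pics/c.png',np.hstack([cv2.resize(a,(300,300),interpolation=2),cv2.resize(b[y0:y0+L,x0:x0+L],(500,500),interpolation=2)[:,:]][1:]))
cv2.imwrite('pics/c2.png',b)
E
```

```text
2.6 [0.3877 0.2889 0.1404] [-3.1376 -0.0002  1.9331] [0.4085 0.4856 1.8679 0.0005 0.792  0.0459] 0.08566990689549728 0.0 qv 0.047694588681448546
carriage 0.95 [240.5, 228.2] 9560 [0.3867 0.2614 0.038 ]
164 158 282 288
148 148
```

View pics/c.png

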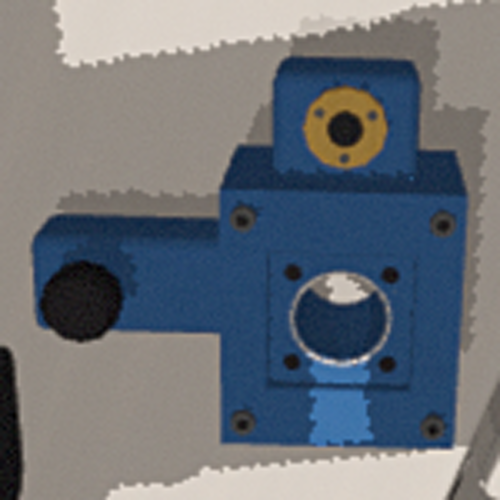

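The low view shows the recess corners and block corners clearly, with the bore centre at crop (340, 319). I'm fitting the pose to them.

```bash
python3 - <<'E'
from h import *
from scipy.optimize import least_squares
np.set_printoptions(precision=4,suppress=True)
z=np.load('pics/w3.npz');C3=(float(z['f']),float(z['cx']),float(z['cy']),z['T'],0)
z=np.load('pics/w2.npz');C2=(float(z['f']),float(z['cx']),float(z['cy']),z['T'],0)
uv=np.array([(222,188),(467,193),(453,447),(221,442),(268,252),(412,252),(410,386),(267,384),(340,319)])/(500/150)+148-.5+.15
M=np.array([(-28,32),(28,32),(28,-32),(-28,-32),(-16.75,16.75),(16.75,16.75),(16.75,-16.75),(-16.75,-16.75),(0,0)])/1e3
dz=np.zeros(9);dz[8]=-.003
def P(p):
    c,s=np.cos(p[2]),np.sin(p[2]);xy=M@np.array([[c,s],[-s,c]])+p[:2];return np.c_[xy,p[3]+dz]
def res(p): return np.ravel([proj('w',q,C3)-u for q,u in zip(P(p),uv)])
for fixz in (0,1):
    f=(lambda p:res(np.r_[p[:3],.038])) if fixz else res
    r=least_squares(f,[.395,.25,.35,.038],loss='soft_l1');print(r.x,np.degrees(r.x[2]));print(f(r.x).reshape(-1,2))
    p=np.r_[r.x[:3],.038]if fixz else r.x
    print('pred w2 bore',proj('w',[*p[:2],p[3]-.003],C2),'top',proj('top',[*p[:2],.035]))
    # per-point world
print(np.array([atz('w',u,.038,C3) for u in uv[:8]]))
a=cv2.imread('pics/w2.png');g=cv2.cvtColor(a[205:242,232:270],cv2.COLOR_BGR2HSV);w=(g[...,1]<100)&(g[...,2]>120);print('w2 bright',np.argwhere(w).min(0)+(205,232),np.argwhere(w).max(0)+(205,232))
E
```

```text
[0.3979 0.2511 0.3396 0.0367] 19.4568121189913
[[-1.0634 -0.1513]
 [-0.1478  0.1   ]
 [ 0.1344 -0.2834]
 [ 0.087  -0.3878]
 [ 0.0649  0.023 ]
 [ 0.6668  1.0484]
 [-0.2817  0.5175]
 [ 0.3083  0.138 ]
 [ 0.0389 -0.9463]]
pred w2 bore [248.9589 223.1897] top [158.9277 215.3372]
[0.3977 0.2516 0.3401 0.038 ] 19.48591338310454
[[-1.3035 -0.3387]
 [ 0.0308 -0.1137]
 [ 0.3215 -0.0831]
 [-0.0924 -0.1641]
 [-0.0788 -0.0614]
 [ 0.7656  0.9487]
 [-0.173   0.6337]
 [ 0.1908  0.2686]
 [ 0.026  -0.9356]]
pred w2 bore [248.9503 223.1203] top [158.7263 215.4105]
[[0.3617 0.2726 0.038 ]
 [0.4135 0.2911 0.038 ]
 [0.4346 0.2307 0.038 ]
 [0.3821 0.212  0.038 ]
 [0.3764 0.2618 0.038 ]
 [0.4071 0.2735 0.038 ]
 [0.419  0.242  0.038 ]
 [0.3873 0.2304 0.038 ]]
w2 bright [213 237] [234 260]
```

Bore at (0.398, 0.2513), yaw 19.5°, and both heights agree (about 37–38 mm). I'm crossing to the strip now.

arm_command(
  plan=[
    [[-0.16, -0.05, -0.14, 0, 0, 0, -1], [-0.34, -0.11, -0.26, 0, 0, 0, -1], [-0.52, -0.17, -0.36, 0, 0, 0, -1], [-0.7, -0.23, -0.4, 0, 0, 0, -1], [-0.88, -0.29, -0.4, 0, 0, 0, -1]],
  ],
)

```text
time: 3.12
ee_pos: [0.3996, 0.1025, 0.2256]
eef_rot: [3.132, 0.004, 1.934]
force: [0.6, -1.0, 0.0]
grip_width: 0.0856
grip_force: 0.0
```

arm_command(
  plan=[
    [[-0.18, -0.07, 0, 0, 0, 0.02, -1], [-0.36, -0.14, 0, 0, 0, 0.04, -1], [-0.54, -0.21, 0, 0, 0, 0.06, -1], [-0.72, -0.28, 0, 0, 0, 0.08, -1], [-0.9, -0.35, 0, 0, 0, 0.1, -1]],
  ],
)

```text
time: 3.53
ee_pos: [0.396, -0.0918, 0.2237]
eef_rot: [3.137, 0.004, 1.827]
force: [1.0, -0.0, 0.4]
grip_width: 0.0854
grip_force: 0.0
```

arm_command(
  plan=[
    [[-0.12, -0.03, 0.1, 0, 0, 0, -1], [-0.24, -0.06, 0.2, 0, 0, 0, -1], [-0.36, -0.1, 0.3, 0, 0, 0, -1], [-0.36, -0.1, 0.3, 0, 0, 0, -1], [-0.36, -0.1, 0.3, 0, 0, 0, -1]],
  ],
)

```text
time: 3.95
ee_pos: [0.3947, -0.1658, 0.1621]
eef_rot: [3.14, 0.001, 1.825]
force: [-0.0, 0.2, 0.5]
grip_width: 0.0852
grip_force: 0.0
```

```bash
python3 look.py 4 bearing_21; python3 -c "
from h import *
b=cv2.imread('pics/w4.png');cv2.imwrite('pics/d.png',cv2.resize(b[120:300,130:370],(800,600),interpolation=2))"
```

```text
3.95 [ 0.3947 -0.1658  0.1621] [3.1404 0.0011 1.8247] [-0.6602  0.3858  1.9833  0.0004  0.771  -0.9143] 0.08515107525345605 0.0 qv 0.037932239286264297
bearing_21 0.77 [242.7, 243.3] 1397 [ 0.3973 -0.2142  0.038 ]
bearing_21 0.76 [219.4, 309.8] 2710 [ 0.3928 -0.282   0.038 ]
bearing_21 0.66 [203.5, 348.4] 348 [ 0.3877 -0.3259  0.038 ]
```

View pics/d.png

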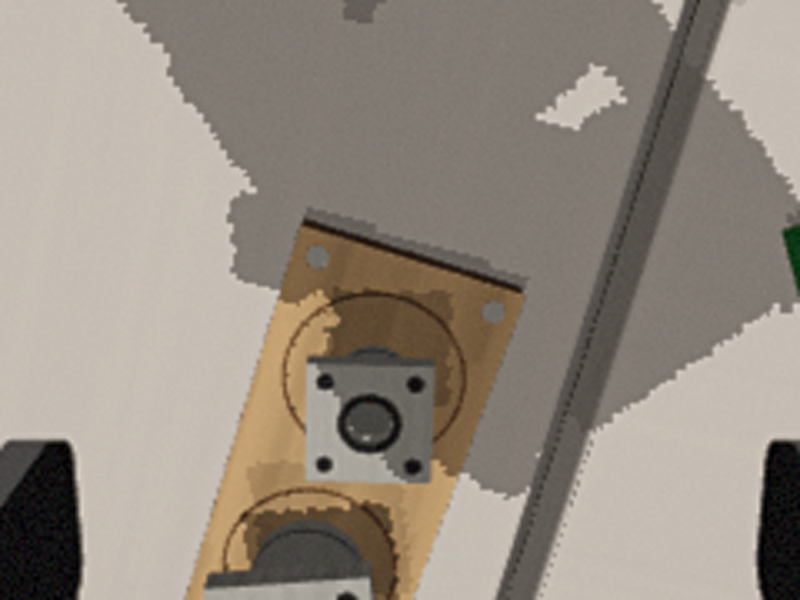

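The 21 mm flange shows squarely, with crop corners (307,363), (433,367), (430,483) and (307,480). The fingers are already almost aligned with it.

```bash
cat > fitb.py <<'E'
from h import *
from scipy.optimize import least_squares
np.set_printoptions(precision=4,suppress=True)
M=np.array([(-16,16),(16,16),(16,-16),(-16,-16)])/1e3
def fit(tag,uv,z=None):
    q=np.load(f'pics/w{tag}.npz');C=(float(q['f']),float(q['cx']),float(q['cy']),q['T'],0)
    def f(p):
        c,s=np.cos(p[2]),np.sin(p[2]);xy=M@np.array([[c,s],[-s,c]])+p[:2]
        return np.ravel([proj('w',[*a,z or p[3]],C)-u for a,u in zip(xy,uv)])
    r=least_squares(f,[.395,-.215,.25,.039]);print(r.x,'deg',np.degrees(r.x[2]),'rms',np.sqrt((r.fun**2).mean()));return r.x
E
python3 - <<'E'
from fitb import *
uv=np.array([(307,363),(433,367),(430,483),(307,480)])/(800/240)+(130,120)-.35
fit(4,uv);p=fit(4,uv,.039)
print('top pred',proj('top',[*p[:2],.039]))
import numpy as np
# two-view: top vs wrist hole centre
o1,d1=ray('top',(332.3,212.8));q=np.load('pics/w4.npz');C=(float(q['f']),float(q['cx']),float(q['cy']),q['T'],0)
o2,d2=ray('w',uv.mean(0),C);d1/=np.linalg.norm(d1);d2/=np.linalg.norm(d2)
t=np.linalg.lstsq(np.c_[d1,-d2],o2-o1,rcond=None)[0];print(o1+d1*t[0],o2+d2*t[1])
E
```

```text
[ 0.3964 -0.2186  0.2274  0.0364] deg 13.030975662840794 rms 0.18600254310152498
[ 0.3962 -0.2174  0.2274  0.039 ] deg 13.030965836181116 rms 0.2567573234059376
top pred [331.5744 212.1155]
[ 0.3948 -0.2206  0.0315] [ 0.3967 -0.2205  0.0316]
```

arm_command(
  plan=[
    [[-0.1, -0.02, 0.12, 0, 0, 0.01, -1], [-0.2, -0.04, 0.25, 0, 0, 0.02, -1], [-0.25, -0.06, 0.35, 0, 0, 0.025, -1], [-0.25, -0.06, 0.41, 0, 0, 0.025, -1], [-0.25, -0.06, 0.41, 0, 0, 0.025, -1]],
  ],
)

```text
time: 4.47
ee_pos: [0.3949, -0.2151, 0.0787]
eef_rot: [-3.141, -0.002, 1.802]
force: [-0.6, 0.9, -0.0]
grip_width: 0.0851
grip_force: 0.0
```

```bash
python3 look.py 5 bearing_21; python3 -c "
from h import *
b=cv2.imread('pics/w5.png');cv2.imwrite('pics/e.png',cv2.resize(b[150:350,130:396],(798,600),interpolation=2))"
```

```text
4.4667 [ 0.3949 -0.2151  0.0787] [-3.1406 -0.0017  1.8015] [-0.7482  0.5777  1.994   0.0002  0.5719 -0.9792] 0.08508722389616341 0.0 qv 0.04841252773925743
bearing_21 0.87 [226.4, 317.5] 5073 [ 0.3921 -0.2774  0.038 ]
bearing_21 0.64 [257.0, 231.2] 3097 [ 0.3974 -0.2173  0.038 ]
```

View pics/e.png

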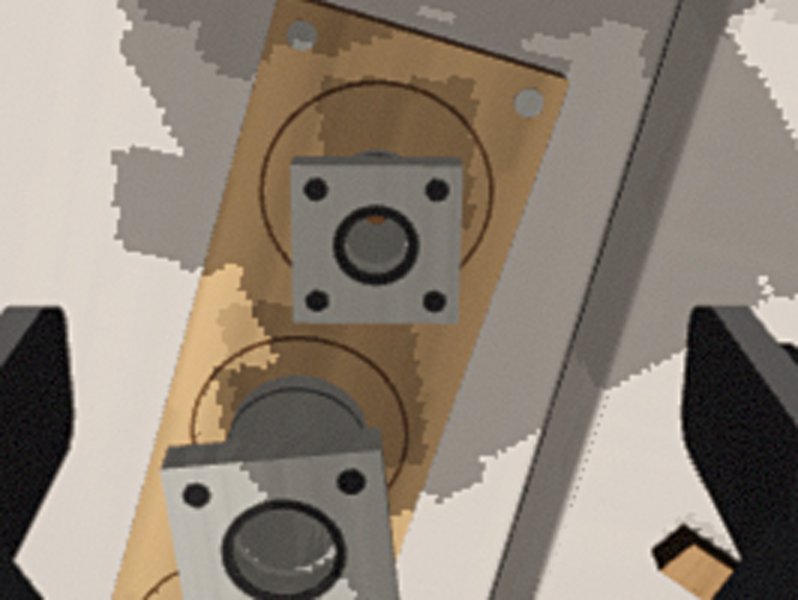

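```bash
python3 - <<'E'
from fitb import *
uv=np.array([(292,165),(462,165),(458,323),(294,323)])/3+(130,150)-.35
fit(5,uv);p=fit(5,uv,.039)
s=env.sense();a=s['eef_rot'][2];d=p[:2]-s['ee_pos'][:2]
print(s['ee_pos'],a-np.pi/2,'tool xy',d@[np.cos(a),np.sin(a)],d@[np.sin(a),-np.cos(a)])
E
```

```text
[ 0.3963 -0.2175  0.2283  0.0386] deg 13.080460692947689 rms 0.23428873570466988
[ 0.3963 -0.2174  0.2283  0.039 ] deg 13.080445499752985 rms 0.24188223524520322
[ 0.3954 -0.2152  0.0803] 0.23151246855841778 tool xy -0.002305151541903627 0.00034324773905245495
```

Second view agrees (flange top 38.6 mm, yaw 13.1°), and the tool is within 2 mm. I'm going down now.

arm_command(
  plan=[
    [[-0.012, 0.002, 0.12, 0, 0, 0, -1], [-0.012, 0.002, 0.22, 0, 0, 0, -1], [-0.012, 0.002, 0.29, 0, 0, 0, -1], [-0.012, 0.002, 0.32, 0, 0, 0, -1], [-0.012, 0.002, 0.32, 0, 0, 0, -1]],
  ],
)

```text
time: 4.98
ee_pos: [0.3962, -0.2178, 0.0156]
eef_rot: [3.142, -0.0, 1.802]
force: [-0.1, 0.2, 0.3]
grip_width: 0.0854
grip_force: 0.0
```

arm_command(
  plan=[
    [[0, 0, 0, 0, 0, 0, -0.5], [0, 0, 0, 0, 0, 0, -0.2], [0, 0, 0, 0, 0, 0, 0], [0, 0, 0, 0, 0, 0, 0.1], [0, 0, 0, 0, 0, 0, 0.1]],
  ],
)

```text
time: 5.4
ee_pos: [0.3962, -0.2187, 0.0159]
eef_rot: [3.141, 0.001, 1.8]
force: [0.3, 0.7, 0.0]
grip_width: 0.0383
grip_force: 0.0
```

arm_command(
  plan=[
    [[0, 0, 0, 0, 0, 0, 0.2], [0, 0, 0, 0, 0, 0, 0.3], [0, 0, 0, 0, 0, 0, 1], [0, 0, 0, 0, 0, 0, 1], [0, 0, 0, 0, 0, 0, 1]],
  ],
)

```text
time: 5.82
ee_pos: [0.396, -0.2185, 0.0158]
eef_rot: [3.141, 0.001, 1.8]
force: [0.5, 1.1, 5.6]
grip_width: 0.0307
grip_force: 58.8
```

arm_command(
  plan=[
    [[0, 0, 0, 0, 0, 0, 1], [0, 0, 0, 0, 0, 0, 1], [0, 0, 0, 0, 0, 0, 1], [0, 0, 0, 0, 0, 0, 1], [0, 0, 0, 0, 0, 0, 1]],
  ],
)

```text
time: 6.23
ee_pos: [0.396, -0.2186, 0.0158]
eef_rot: [3.141, 0.001, 1.8]
force: [0.1, 1.2, 5.5]
grip_width: 0.0308
grip_force: 58.8
```

Gripped at 30.8 mm with 59 N. Lifting straight up.

arm_command(
  plan=[
    [[0, 0, -0.03, 0, 0, 0, 1], [0, 0, -0.1, 0, 0, 0, 1], [0, 0, -0.25, 0, 0, 0, 1], [0, 0, -0.42, 0, 0, 0, 1], [0, 0, -0.6, 0, 0, 0, 1]],
  ],
)

```text
time: 6.65
ee_pos: [0.3949, -0.2176, 0.1361]
eef_rot: [-3.14, -0.003, 1.8]
force: [1.2, -0.1, -0.6]
grip_width: 0.0307
grip_force: 59.6
```

arm_command(
  plan=[
    [[0, 0, -0.15, 0, 0, 0, 1], [0, 0, -0.25, 0, 0, 0, 1], [0, 0, -0.3, 0, 0, 0, 1], [0, 0, -0.3, 0, 0, 0, 1], [0, 0, -0.3, 0, 0, 0, 1]],
  ],
)

```text
time: 7.07
ee_pos: [0.3957, -0.2182, 0.1957]
eef_rot: [3.141, 0.001, 1.8]
force: [0.0, -0.9, -2.0]
grip_width: 0.0305
grip_force: 59.6
```

```bash
python3 look.py 6 bearing_21; python3 -c "
from h import *
b=cv2.imread('pics/w6.png')
m=env.masks_of('side','bearing_21');s=env.snapshot('side')
q=proj('side',env.sense()['ee_pos']).astype(int);print(q)
x0=max(0,min(q[0]-50,412));y0=max(0,q[1]-50)
cv2.imwrite('pics/f.png',np.hstack([cv2.resize(b[160:384,130:380],(500,448)),cv2.resize(s[y0:y0+100,x0:x0+67],(300,448),interpolation=2)]))"
```

```text
7.0667 [ 0.3957 -0.2182  0.1957] [3.1411 0.0007 1.8004] [-0.7522  0.3525  1.8925 -0.      0.8958 -0.9818] 0.03048187619772551 59.61897253990173 qv 0.03541000460372877
bearing_21 0.79 [231.9, 224.2] 824 [ 0.3852 -0.265   0.038 ]
[269 201]
```

View pics/f.png

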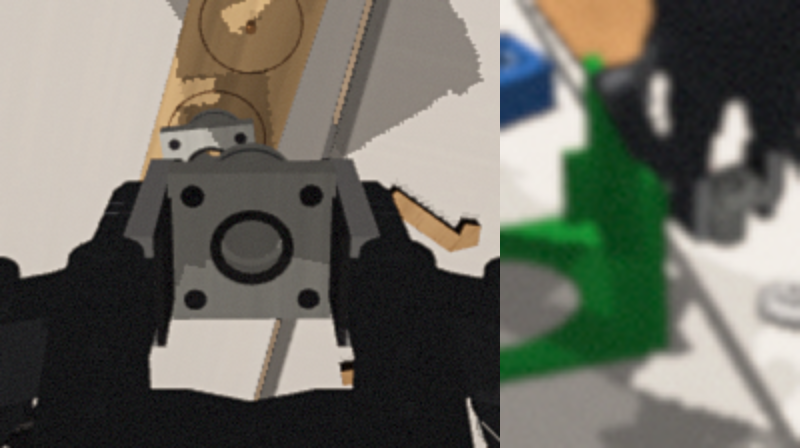

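The bearing sits square between the pads. I'm fitting its pose in the hand.

```bash
python3 - <<'E'
from fitb import *
uv=np.array([(165,172),(338,172),(331,319),(174,319)])/2+(130,160)-.25
p=fit(6,uv)
ee=np.array([.3957,-.2182,.1957]);a=1.8004;d=p[:2]-ee[:2]
print('tool offs',d@[np.cos(a),np.sin(a)],d@[np.sin(a),-np.cos(a)],p[3]-ee[2],'yaw rel',p[2]-(a-np.pi/2))
q=np.load('pics/w6.npz');f,cx,cy,T=float(q['f']),float(q['cx']),float(q['cy']),q['T']
ok,rv,tv=cv2.solvePnP(np.c_[M,np.zeros(4)],uv,np.array([[f,0,cx],[0,f,cy],[0,0,1.]]),None)
R=T[:3,:3]@np.diag([1,-1,-1])@cv2.Rodrigues(rv)[0];print('axis',R[:,2],'pos',T[:3,:3]@np.diag([1,-1,-1])@tv.ravel()+T[:3,3])
E
```

```text
[ 0.3964 -0.2163  0.2338  0.22  ] deg 13.396187997078929 rms 0.46009916534508133
tool offs 0.001698798192972984 0.001081929730632276 0.02426156236284993 yaw rel 0.004203914560068384
axis [-0.0078 -0.0112  0.9999] pos [ 0.3963 -0.2162  0.2202]
```

arm_command(
  plan=[
    [[0.1, 0.03, 0, 0, 0, 0, 1], [0.3, 0.08, 0, 0, 0, 0, 1], [0.5, 0.13, 0, 0, 0, 0, 1], [0.7, 0.18, 0, 0, 0, 0, 1], [0.9, 0.24, 0, 0, 0, 0, 1]],
  ],
)

```text
time: 7.68
ee_pos: [0.4004, -0.0306, 0.1943]
eef_rot: [-3.139, -0.002, 1.799]
force: [1.5, 0.2, -0.4]
grip_width: 0.0307
grip_force: 59.6
```

arm_command(
  plan=[
    [[0.18, 0.04, 0, 0, 0, -0.02, 1], [0.36, 0.08, 0, 0, 0, -0.04, 1], [0.54, 0.12, 0, 0, 0, -0.06, 1], [0.72, 0.16, 0, 0, 0, -0.08, 1], [0.9, 0.2, 0, 0, 0, -0.105, 1]],
  ],
)

```text
time: 8.1
ee_pos: [0.3986, 0.1538, 0.1944]
eef_rot: [-3.139, -0.0, 1.912]
force: [1.6, 0.0, -1.2]
grip_width: 0.0307
grip_force: 59.6
```

arm_command(
  plan=[
    [[0.15, 0.05, 0.05, 0, 0, 0, 1], [0.3, 0.1, 0.15, 0, 0, 0, 1], [0.44, 0.15, 0.27, 0, 0, 0, 1], [0.44, 0.15, 0.37, 0, 0, 0, 1], [0.44, 0.15, 0.37, 0, 0, 0, 1]],
  ],
)

```text
time: 8.52
ee_pos: [0.3954, 0.2456, 0.1174]
eef_rot: [-3.132, -0.0, 1.914]
force: [-0.5, -2.0, -1.3]
grip_width: 0.0301
grip_force: 59.7
```

```bash
cat > err.py <<'E'
from h import *
np.set_printoptions(precision=4,suppress=True)
s=env.sense();a=s['eef_rot'][2];d=np.array([.3981,.2501])-s['ee_pos'][:2]
print(s['ee_pos'],s['eef_rot'],'d tool xy units',d@[np.cos(a),np.sin(a)]/.2,d@[np.sin(a),-np.cos(a)]/.2,'turn units',(a-np.pi/2-.3398)/(np.pi/3),'z',(s['ee_pos'][2]-.0525)/.2)
E
python3 look.py 7 carriage; python3 err.py
```

```text
8.5167 [0.3954 0.2456 0.1174] [-3.1324 -0.0002  1.9139] [ 0.3151  0.5127  1.9255 -0.0001  0.7126 -0.028 ] 0.030130433239862017 59.66986656188965 qv 0.07517709328232733
carriage 0.6 [250.5, 180.1] 11593 [0.3866 0.2615 0.038 ]
[0.3973 0.2447 0.1202] [-3.1372  0.0001  1.911 ] d tool xy units 0.024387025787814074 0.012696937761059799 turn units 0.0003678137800169583 z 0.33826191696805186
```

View pics/w7.png

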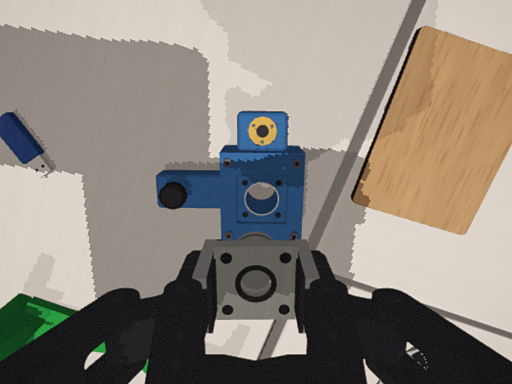

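The carriage stands as before, with the bore at (262, 199) and the bearing just short of it. I'm correcting sideways and descending most of the way.

arm_command(
  plan=[
    [[0.012, 0.006, 0.06, 0, 0, 0, 1], [0.024, 0.011, 0.12, 0, 0, 0, 1], [0.024, 0.011, 0.18, 0, 0, 0, 1], [0.024, 0.011, 0.24, 0, 0, 0, 1], [0.024, 0.011, 0.24, 0, 0, 0, 1]],
  ],
)

```text
time: 9.03
ee_pos: [0.399, 0.2491, 0.0729]
eef_rot: [-3.14, 0.0, 1.908]
force: [0.2, -0.4, -1.2]
grip_width: 0.0308
grip_force: 59.7
```

arm_command(
  plan=[
    [[0, 0, 0, 0, 0, 0, 1], [0, 0, 0, 0, 0, 0, 1], [0, 0, 0, 0, 0, 0, 1], [0, 0, 0, 0, 0, 0, 1], [0, 0, 0, 0, 0, 0, 1]],
  ],
)

```text
time: 9.45
ee_pos: [0.3994, 0.2504, 0.074]
eef_rot: [3.14, 0.0, 1.91]
force: [-1.1, 0.2, -1.0]
grip_width: 0.0303
grip_force: 59.7
```

```bash
python3 look.py 8 carriage; python3 err.py; python3 - <<'E'
from h import *
q=np.load('pics/w7.npz');C=(float(q['f']),float(q['cx']),float(q['cy']),q['T'],0)
print('w7 bore pred',proj('w',[.3977,.2513,.035],C))
b=cv2.imread('pics/w8.png');cv2.imwrite('pics/g.png',cv2.resize(b[100:350,140:380],(576,600),interpolation=2))
# predicted carriage corners and bearing flange in w8
q=np.load('pics/w8.npz');C=(float(q['f']),float(q['cx']),float(q['cy']),q['T'],0)
c,s=np.cos(.3398),np.sin(.3398);k=2.4
for x,y in((-28,32),(28,32),(-28,-32),(28,-32),(-16.75,16.75),(16.75,16.75)):
    x/=1e3;y/=1e3;print('corner',x,y,(proj('w',[.3977+c*x-s*y,.2513+s*x+c*y,.038],C)-(140,100)+.4)*k)
E
```

```text
9.45 [0.3994 0.2504 0.074 ] [3.1403 0.     1.9104] [ 0.3222  0.6015  1.9452 -0.      0.5937 -0.0173] 0.03026649852048734 59.67259883880615 qv 0.0069801430228537764
carriage 0.74 [233.4, 194.5] 13678 [0.3825 0.266  0.038 ]
[0.3992 0.2504 0.0737] [3.1409 0.     1.9106] d tool xy units 0.00042237759134212006 -0.005678810193096443 turn units -4.205650112387599e-05 z 0.10594807888752045
w7 bore pred [260.95824718 198.16821182]
corner -0.028 0.032 [140.08598876 170.92763782]
corner 0.028 0.032 [393.45417083 170.96252471]
corner -0.028 -0.032 [152.20364563 429.8044297 ]
corner 0.028 -0.032 [383.1311346  429.76425009]
corner -0.01675 0.01675 [192.94210494 237.0793141 ]
corner 0.01675 0.01675 [341.08038187 237.08791367]
```

View pics/g.png

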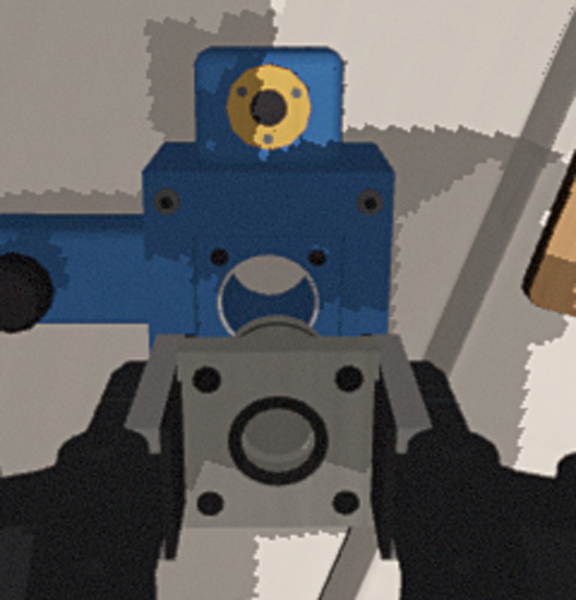

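The block corners land where predicted. The bearing sits about 2 mm to tool +y of the bore, so I'm correcting that and lowering the rest of the way.

arm_command(
  plan=[
    [[0, -0.01, 0, 0, 0, 0, 1], [0, -0.01, 0.03, 0, 0, 0, 1], [0, -0.01, 0.06, 0, 0, 0, 1], [0, -0.01, 0.085, 0, 0, 0, 1], [0, -0.01, 0.105, 0, 0, 0, 1]],
  ],
)

```text
time: 9.97
ee_pos: [0.3968, 0.2496, 0.0514]
eef_rot: [-3.14, -0.0, 1.911]
force: [0.1, 0.6, -1.8]
grip_width: 0.0307
grip_force: 59.7
```

arm_command(
  plan=[
    [[0, 0, 0, 0, 0, 0, 1], [0, 0, 0, 0, 0, 0, 1], [0, 0, 0, 0, 0, 0, 1], [0, 0, 0, 0, 0, 0, 1], [0, 0, 0, 0, 0, 0, 1]],
  ],
)

```text
time: 10.38
ee_pos: [0.3973, 0.2497, 0.0525]
eef_rot: [3.141, 0.0, 1.91]
force: [-0.1, -0.6, -0.8]
grip_width: 0.0304
grip_force: 59.7
```

```bash
python3 look.py 9 carriage; python3 err.py; python3 - <<'E'
from fitb import *
uv8=np.array([(178,352),(379,352),(370,526),(186,526)])/2.4+(140,100)-.3
p=fit(8,uv8);ee=np.array([.3993,.2504,.0738]);a=1.9105;d=p[:2]-ee[:2]
print('tool offs in w8',d@[np.cos(a),np.sin(a)],d@[np.sin(a),-np.cos(a)],p[3]-ee[2])
b=cv2.imread('pics/w9.png')[100:360,140:380];s=env.snapshot('side');q=proj('side',[.398,.25,.06]).astype(int);print(q)
v=cv2.resize(s[q[1]-35:q[1]+35,q[0]-30:q[0]+30],(250,292),interpolation=2)
o=np.zeros((598,802,3),np.uint8)[:,:800];o[:598,:550]=cv2.resize(b,(550,598),interpolation=2);o[:292,550:]=v;cv2.imwrite('pics/i.png',o)
E
```

```text
10.3833 [0.3973 0.2497 0.0525] [3.1411 0.     1.9104] [ 0.3223  0.6448  1.9596 -0.      0.5366 -0.0174] 0.03041005745085461 59.71290171146393 qv 0.0011253366586552705
carriage 0.96 [234.0, 202.0] 15257 [0.3811 0.2681 0.038 ]
[0.3973 0.2497 0.0525] [3.1411 0.     1.9105] d tool xy units 0.0005619539373467325 0.00440295341599911 turn units -0.00013552526581225591 z 6.220766948162454e-05
[0.4005 0.2508 0.3386 0.0956] deg 19.398960739467253 rms 0.44202564003985506
tool offs in w8 -5.526054228730854e-05 0.0013037004250196372 0.02181833863256334
[217 157]
```

View pics/i.png

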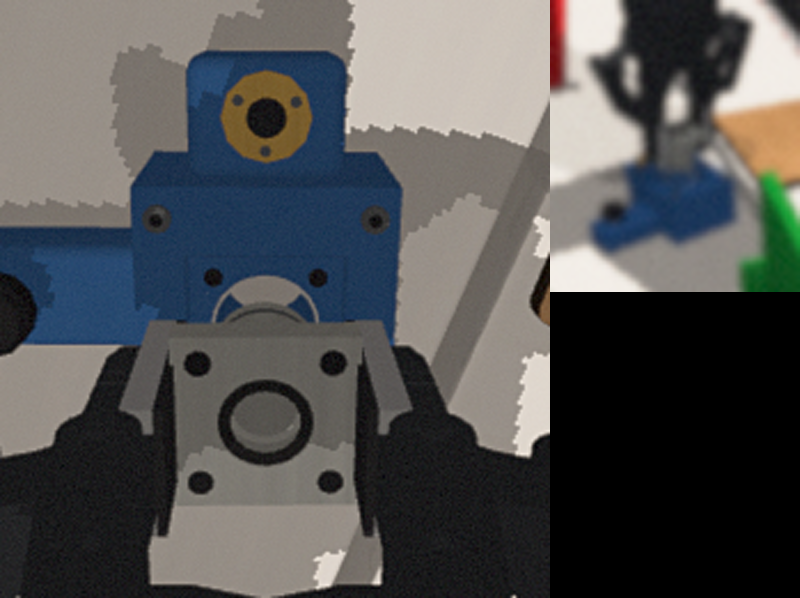

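```bash
python3 - <<'E'
from h import *
np.set_printoptions(precision=1,suppress=True)
q=np.load('pics/w9.npz');C=(float(q['f']),float(q['cx']),float(q['cy']),q['T'],0)
u=np.array([-np.sin(.3398),np.cos(.3398)]);k=550/240
def P(r,z): return (proj('w',[*(np.array([.3977,.2513])+u*r),z],C)-(140,100)+.5)*k
print('bore ring top',P(.011,.035),P(.011,.038),'block edge',P(.032,.038))
for z in(.040,.046,.052):
  for o in(-.002,0,.002): print(z,o,'barrel end',P(o+.0105,z),'flange low edge',P(o+.016,z+.024),'flange top far/near',P(o+.016,z+.03)[1],P(o-.016,z+.03)[1])
g=cv2.imread('pics/w9.png',0);col=int(140+266/k);print([(round((r-100+.5)*k),int(g[r,col])) for r in range(215,275)])
E
```

```text
bore ring top [264.6 276.8] [264.6 281.7] block edge [264.6 185.6]
0.04 -0.002 barrel end [264.6 296.1] flange low edge [264.4 316.9] flange top far/near 330.61899161594033 491.0628310062979
0.04 0 barrel end [264.6 287.3] flange low edge [264.4 306.6] flange top far/near 319.8944082369872 481.6122072698635
0.04 0.002 barrel end [264.6 278.3] flange low edge [264.5 296.1] flange top far/near 309.08178637236546 472.0887839430629
0.046 -0.002 barrel end [264.6 307. ] flange low edge [264.4 330.6] flange top far/near 345.5602357548585 511.6978515259374
0.046 0 barrel end [264.6 297.9] flange low edge [264.4 319.9] flange top far/near 334.4230064427715 501.9366977344936
0.046 0.002 barrel end [264.6 288.6] flange low edge [264.4 309.1] flange top far/near 323.1902722476503 492.09721297683245
0.052 -0.002 barrel end [264.5 318.7] flange low edge [264.4 345.6] flange top far/near 361.884533772698 534.1160718813653
0.052 0 barrel end [264.5 309.3] flange low edge [264.4 334.4] flange top far/near 350.3024700437355 524.0248768003419
0.052 0.002 barrel end [264.5 299.7] flange low edge [264.4 323.2] flange top far/near 338.61644877974527 513.8491739789072
[(265, 51), (267, 52), (269, 49), (272, 46), (274, 66), (276, 117), (278, 119), (281, 115), (283, 115), (285, 117), (288, 115), (290, 116), (292, 115), (294, 111), (297, 119), (299, 119), (301, 94), (304, 82), (306, 87), (308, 57), (311, 57), (313, 85), (315, 85), (317, 86), (320, 85), (322, 84), (324, 83), (327, 84), (329, 81), (331, 82), (333, 82), (336, 88), (338, 93), (340, 94), (343, 93), (345, 95), (347, 93), (349, 95), (352, 93), (354, 96), (356, 96), (359, 93), (361, 98), (363, 95), (366, 94), (368, 96), (370, 96), (372, 99), (375, 96), (377, 97), (379, 38), (382, 16), (384, 21), (386, 14), (388, 24), (391, 69), (393, 88), (395, 86), (398, 81), (400, 83)]
```

The last view matches a centred bearing: barrel end at row 301 against a predicted 300, flange edges at 337 and 505 against 337 and 505.6. That puts the gap near 9 mm and the offset under 1 mm, so I'm handing in.

```bash
python3 -c "
from rig import env
print(env.close_job())"
```

```text
the job is handed in; nothing more can be done
None
```

The job is handed in: the 21 mm bearing is still gripped, upright and square to the recess, within about 1 mm of the bore axis and about 9 mm above the carriage by the last wrist view; no verdict came back.

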